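Open the slide-lid box of green wax patterns

TASK

On the jeweller's bench, open the box with the green lid: lift the lid by its fin so that it clears the lip at the box's open end, slide it out of its grooves through that end, and lay it flat, fin up, on the blue mat, setting it down rather than dropping it. Leave the violet lid shut in its own box.

Things in the scene. Friction and masses are not known exactly. Their poses are not given: they have to be found in the camera images.
- green_lid: Green lid, loose: plate 104 (x) x 76 (y) x 5 mm, about 80 g. Origin: centre of the plate's underside, z up. Upright paler fin on top, 12 thick (x) x 40 wide (y) x 32 tall, centred at x = -12, y = 0, its top 37 above the origin: grip it from above across its thickness, along x. Starts shut in the green box, axes parallel to the box's, 30 above the box's origin.
- green_box: Grey box under the green lid, fixed, 122 (x) x 96 (y) x 54 mm; origin: centre of underside. The lid rests 30 up with 3-4 play and leaves only at the -x end (robot's side), over a lip 5 above its underside. Groove roofs along both sides, 60 apart, stop it after 14 of lift: lift 9-10 level, then slide; free after 116. +x end wall: 54 high, inner face at x = 55.
- mat: Blue mat where the green lid goes, fixed, between the two boxes: 180 (x) x 220 (y) x 4 mm thick. Origin: centre of its underside, z up.
- violet_lid: Violet lid, to be left shut: same shape, size and axes as the green lid, in a fixed grey box just like the green lid's (122 x 96 x 54 mm).
There are look-alikes about, which are no part of the job. What is shaped like the green_box but orange or red is not meant. Several things have the shape of the green_lid; the one meant has the colours described above.

How it is judged (in metres and radians):
On the way, in this order (a step that is already met when the one before it is completed fails the run):
1. the green lid is raised in its box, before it slides (z of green_lid in the frame of green_box above 0.033 m and x of green_lid in the frame of green_box between -0.012 and 0.012 m), for 0.05 s.
2. the green lid slides out over the lip along its grooves (x of green_lid in the frame of green_box between -0.085 and -0.025 m and y of green_lid in the frame of green_box between -0.012 and 0.012 m and z of green_lid in the frame of green_box between 0.03 and 0.05 m), for 0.05 s.
At the end, for the whole second after the job is handed in: The green lid lies at rest, flat (within 6 degrees) and fin up on the blue mat, its centre within 65 mm (mat's x) and 80 mm (mat's y) of the mat's centre, and the violet lid is within 8 mm of where it was (x of green_lid in the frame of mat between -0.065 and 0.065 m and y of green_lid in the frame of mat between -0.08 and 0.08 m and z of green_lid in the frame of mat between 0.001 and 0.008 m and angle between green_lid's own z axis and vertical below 0.1 rad and linear speed of green_lid below 0.02 m/s and distance of violet_lid from where it was at the start of the episode below 0.008 m); the robot touches nothing.
It fails at once if the violet lid is moved by more than 15 mm (distance of violet_lid from where it was at the start of the episode above 0.015 m).
It fails at once if the green lid, out of its box, is let go more than 30 mm above the mat (contact force between the fingers and green_lid below 0.01 N and z of green_lid in the frame of mat above 0.034 m and horizontal distance between green_lid and green_box above 0.12 m).
It also fails if it takes over 45 s, if anything falls off the work surface, if the arm or the gripper's body presses on something with over 40 N, if the wrist force passes 120 N, or if a joint passes its speed limit or range.

ROBOT

A 6-joint arm with a two-finger parallel gripper is mounted at the origin on the work surface. World frame = base frame: x ahead of the robot, y to its left, z up, the work surface at z = 0. Lengths are in m, angles in degrees, forces in N, time in s.
With the tool pointing down it reaches from about 0.325 to 1 m from the base axis. Payload 5.1 kg.
Tool frame: the origin (TCP) lies at the very end of the fingers, on their centre line; the grasp point (between the pads) lies 19 mm behind it; z points along the fingers, y is the direction in which the jaws open and shut (so a half turn about z gives the same grasp; the last joint's range is limited). The gripper opens to 85 mm and grips with 20 to 120 N. Pads are 22 mm wide; open, the fingers measure 114 mm over their backs; the gripper's body (76 mm by 85 mm) begins 54 mm behind the grasp point. The pads swing forward as they close: fully open they stand 13 mm farther back than shut.
Start: joints at [-76.18, 7.093, 94.555, -0, 78.352, -4.733], TCP at [0.207, -0.616, 0.231] pointing down, gripper open.
Joint ranges: [-149.61, 149.61], [-58.7, 133.49], [1.44, 155.28], [-77.14, 257.14], [18.33, 153.61], [-166.67, 166.67]. Speed limits (degrees/s): [147.25, 147.25, 180, 180, 180, 180].

INTERFACE

Orientations are given as a 3x3 rotation matrix whose columns are the frame's x, y, z axes.
In Python, from rig import r gives the robot as it stands. Calls block until the motion is done:
- r.goto(position, orientation): joint-space move of the TCP to a pose.
- r.move_l(position, speed=0.15, rotation=None, guard=None): straight line of the TCP; rotation=None keeps the orientation; speed is the mean speed in m/s. With guard (N) it stops when the force on the tool has changed by that much, and returns True; else False.
- r.move_j(angles): joint-space move.
- r.move_gripper(opening, grasp_force=None): opening from 0.0 (shut) to 1.0 (fully open); grasp_force is the grip in N (None keeps the last); returns when the fingers have stopped.
- r.hold(seconds).
- r.solve_ik(position, orientation): joint angles nearest the present ones, or None.
- r.sense(): the state.
- r.get_image(name): name is "scene" or "top" or "wrist"; returns a dict with "img" (400x640x3 uint8, blue, green, red), "fx", "fy", "cx", "cy" (pixels), "world_to_cam" (4x4, takes a point from world to camera coordinates). Camera axes: x right, y up, looking along -z (the intrinsics and any distortion apply to the point x, -y, -z); pixel columns grow to the right and rows downward; lengths in m; the calibration is good to about 2 mm. A picture is of the moment at which its call begins. There is no depth.
A pose or a line that the arm cannot do raises r.Unreachable and nothing moves.
- r.close_job(): hands the job in, once; it reports no verdict.
Trained networks look in a picture, given as the dict that the camera call returned (one of the last four; its "shot" number tells which), for a name from the list of things; names that differ only in an ending like _2 or _b are one class to them, and where a whole thing is asked for, a point or a joint stands for the part that bears it (a point fixed in the world has none). Each returns a list of dicts, best first, with "confidence" (0 to 1); they miss things now and then, are a little off and sometimes report something else, mostly with a low value. They report only what shows in the picture. A call takes as long as a camera call. They do not tell look-alikes from the thing itself.
- r.silhouettes(picture, query): "mask" (400x640 bool, what is visible of it) and "box" ([left, top, right, bottom] in pixels, round what is visible of it).
- r.landmark_of(picture, query): "uv" ([column, row] in pixels: a listed point, or the origin of a listed thing).
The state is a dict: "t": time; "joint_pos": joint angles; "joint_velocities": joint speeds; "effort": joint torques, N m; "tool_pos": TCP position; "eef_rot": TCP orientation; "wrist_force": force on the tool from outside, world axes, zero at the start; "moment": the same for the moment, N m; "opening": opening from 0.0 (shut) to 1.0 (fully open).
Only numpy, scipy, OpenCV 4.12 (cv2) and the standard library are available. Lean on these libraries where they do the work, as an engineer would, in place of code of your own. Each camera call takes 0.05 s, during which the arm holds its last target.

## Working session

There is one attempt and no reset: what is moved stays moved. The work goes in short steps, each a Python script; the robot and the scene stay as the last script left them, time stands still between calls to the robot, and variables do not carry over. Pictures are saved under pics/ and viewed, and the job is handed in when it is done.

```bash
mkdir -p pics; python3 - <<'E'
from rig import r
import cv2
for n in ("top","scene","wrist"):
    p=r.get_image(n); cv2.imwrite(f"pics/{n}0.png",p["img"]); print(n,p["fx"],p["fy"],p["cx"],p["cy"],[k for k in p if k!="img"]); print(p["world_to_cam"])
    for q in ("green_lid","green_box","mat"):
        for d in r.landmark_of(p,q): print(q,d)
print(r.sense())
E
```

```text
top 479.9484411030067 479.9484411030067 315.1030713562985 196.3387408738698 ['fx', 'fy', 'cx', 'cy', 'world_to_cam', 'shot']
[[-0.01733359 -0.99983623  0.00520186 -0.11817682]
 [ 0.99727342 -0.01691545  0.07183026 -0.48235706]
 [-0.07173051  0.00643276  0.99740331 -1.44684264]
 [ 0.          0.          0.          1.        ]]
green_lid {'uv': [359.4, 141.2], 'confidence': 0.97}
green_lid {'uv': [452.7, 248.1], 'confidence': 0.58}
green_box {'uv': [403.9, 208.8], 'confidence': 0.96}
green_box {'uv': [354.5, 143.1], 'confidence': 0.56}
mat {'uv': [274.7, 195.7], 'confidence': 0.6}
scene 440.2681643833788 440.2681643833788 317.9490006548675 200.10067651721877 ['fx', 'fy', 'cx', 'cy', 'world_to_cam', 'shot']
[[ 0.858123    0.51343254 -0.00345589 -0.34972794]
 [-0.41231738  0.69310449  0.59127028  0.24670669]
 [ 0.30597269 -0.5059577   0.80646607 -1.48755812]
 [ 0.          0.          0.          1.        ]]
green_lid {'uv': [347.5, 268.1], 'confidence': 0.97}
green_lid {'uv': [178.4, 303.0], 'confidence': 0.57}
green_box {'uv': [250.6, 281.0], 'confidence': 0.85}
green_box {'uv': [35
[... 669 characters left out ...]
53409e-04,
        7.83513724e+01, -4.73315251e+00]), 'joint_velocities': array([-0.04873181,  0.05753975, -0.00659   , -0.06169849, -0.03810036,
        0.08824164]), 'effort': array([ 3.83480992e-04, -4.23291385e+01, -3.65523577e+01, -6.52151016e-05,
        6.55030672e-04, -3.16359845e-06]), 'tool_pos': array([ 0.20676334, -0.61622719,  0.23131766]), 'eef_rot': array([[ 9.48038196e-01,  3.18156531e-01, -8.07213315e-06],
       [ 3.18156531e-01, -9.48038196e-01,  2.11878427e-06],
       [-6.97858549e-06, -4.57689030e-06, -1.00000000e+00]]), 'wrist_force': array([-0.52949115,  0.09030188,  0.94311929]), 'moment': array([-0.02650586, -0.0015698 ,  0.01907465]), 'opening': 1.0012973964906555}
```

View pics/top0.png

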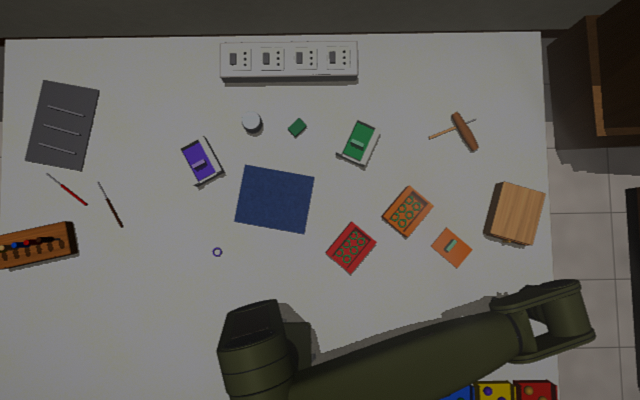

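View pics/scene0.png

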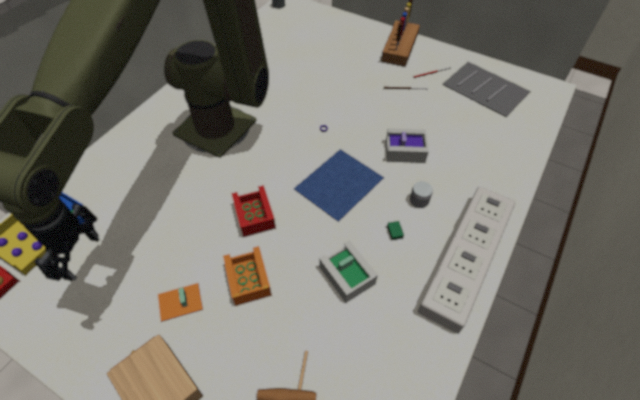

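View pics/wrist0.png

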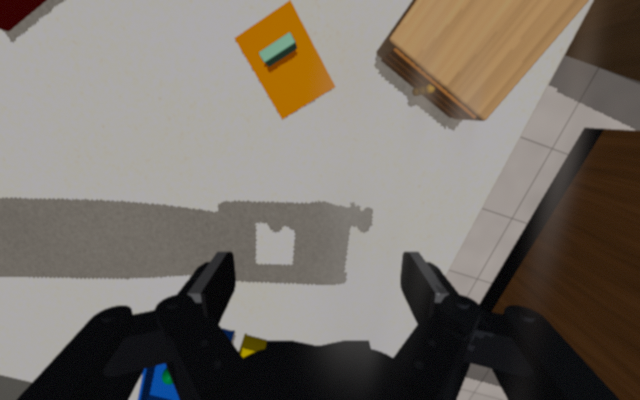

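The one meant is the green lid in a grey box, at top (359,143) and scene (347,270). The violet lid is at top (202,161). The look-alikes are the loose orange lid with a teal fin (452,247), the orange box (407,211) and the red box (351,247). I'll crop the candidates and project them to positions.

```bash
cat > h.py <<'E'
import numpy as np, cv2
from rig import r
def ray(p,uv,z):
    W=np.array(p["world_to_cam"]);R=W[:3,:3];t=W[:3,3]
    d=np.array([(uv[0]-p["cx"])/p["fx"],-(uv[1]-p["cy"])/p["fy"],-1.])
    o=-R.T@t; d=R.T@d
    return o+d*(z-o[2])/d[2]
def proj(p,X):
    W=np.array(p["world_to_cam"]);c=(W[:3,:3]@np.atleast_2d(X).T).T+W[:3,3]
    return np.c_[p["cx"]+p["fx"]*c[:,0]/-c[:,2], p["cy"]-p["fy"]*c[:,1]/-c[:,2]]
def down(yaw): # tool y axis along yaw direction (rad), z down
    y=np.array([np.cos(yaw),np.sin(yaw),0]);z=np.array([0,0,-1.]);return np.c_[np.cross(y,z),y,z]
E
python3 - <<'E'
from h import *
p=r.get_image("top"); q=r.get_image("scene")
a=cv2.resize(p["img"][110:180,320:400],None,fx=5,fy=5,interpolation=2); b=cv2.resize(q["img"][235:305,310:390],None,fx=5,fy=5,interpolation=2)
cv2.imwrite("pics/crop.png",np.hstack([a,b])[:, :800])
for im,n in ((p,"top"),(q,"scene")):
    hsv=cv2.cvtColor(im["img"],cv2.COLOR_BGR2HSV)
    for name,lo,hi in (("green",(60,90,40),(85,255,255)),("blue",(100,100,30),(118,255,255)),("violet",(122,90,40),(140,255,255))):
        m=cv2.inRange(hsv,lo,hi); k,l,s,c=cv2.connectedComponentsWithStats(m)
        for i in range(1,k):
            if s[i,4]>100:
                pts=np.argwhere(l==i)[:,::-1].astype(np.float32)
                X=np.array([ray(im,u,0.004 if name=="blue" else .035)[:2] for u in pts],np.float32)
                rc=cv2.minAreaRect(X); print(n,name,s[i],c[i].round(1),np.round(rc[0],4),np.round(rc[1],4),round(rc[2],1))
E
```

```text
top green [288 118  18  18 169] [296.7 126.9] [ 0.6924 -0.0742] [0.0326 0.0477] 43.8
top green [343 122  31  38 570] [358.2 140.5] [ 0.646  -0.2599] [0.0577 0.1042] 64.2
top blue [ 235  165   79   69 4015] [273.9 198.8] [4.762e-01 4.000e-04] [0.2158 0.1766] 78.8
top blue [439 385  36  15 281] [461.6 393.9] [-0.1137 -0.5399] [0.1055 0.0409] 88.9
top violet [182 142  33  39 597] [198.3 160.7] [0.5922 0.2253] [0.105 0.058] 28.1
scene green [388 222  15  16 172] [394.9 229.8] [ 0.7027 -0.0846] [0.0315 0.0487] 41.5
scene green [331 250  37  37 578] [349.6 269.1] [ 0.6495 -0.2501] [0.0533 0.0957] 64.3
scene blue [ 296  151   86   69 2992] [338.4 184.3] [0.4802 0.0021] [0.2095 0.1684] 78.8
scene blue [ 58 192  24  19 190] [ 67.2 201.1] [-0.1762 -0.4709] [0.0341 0.0921] 87.8
scene violet [390 135  12  11 120] [395.3 139.8] [0.5612 0.2244] [0.0351 0.0464] 25.4
scene violet [404 135  20  12 194] [413.8 140.4] [0.6102 0.2528] [0.0601 0.0482] 25.4
```

View pics/crop.png

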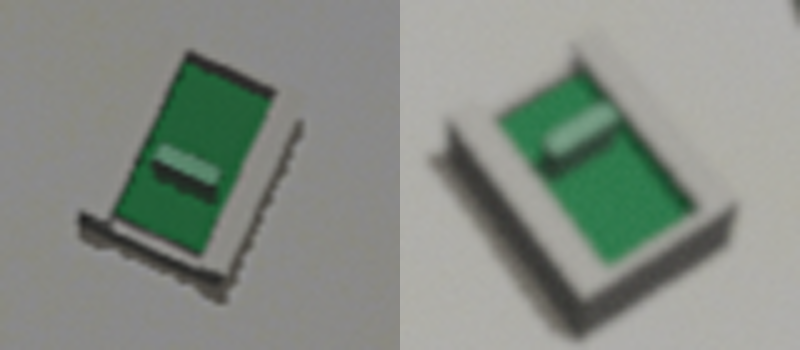

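Confirmed: the lid at top (359,143) has a green plate and a paler green fin in a grey box, and its open end faces the robot. I'll view it from the wrist to refine its pose.

```bash
python3 - <<'E'
from h import *
yaw=np.deg2rad(-25.8)
s=r.sense(); p=r.get_image("wrist"); W=np.array(p["world_to_cam"]); c=-W[:3,:3].T@W[:3,3]
off=s["eef_rot"].T@(c-s["tool_pos"]); print("cam in tool",off, "view dir tool",s["eef_rot"].T@(-W[2,:3]))
for y in (yaw,yaw+np.pi):
    print(np.round(r.solve_ik([.62,-.25,.25],down(y)),1), np.round(r.solve_ik([.5,0,.1],down(y)),1))
E
```

```text
cam in tool [ 0.07700775 -0.00052678 -0.14179183] view dir tool [-2.98937702e-01 -2.23199384e-04  9.54272603e-01]
[-26.6   8.8  90.9  -0.   80.3  -0.8] [ -6.2  -5.1 120.2  -0.   64.9  19.6]Traceback (most recent call last):
  File "<stdin>", line 6, in <module>
    return _wrapfunc(a, 'round', decimals=decimals, out=out)
    return _wrapit(obj, method, *args, **kwds)
    result = getattr(arr, method)(*args, **kwds)
TypeError: unsupported operand type(s) for *: 'NoneType' and 'float'
```

```bash
python3 - <<'E'
from h import *
yaw=np.deg2rad(-25.8)
r.goto([.646,-.26,.20],down(yaw))
p=r.get_image("wrist"); cv2.imwrite("pics/wrist1.png",p["img"])
hsv=cv2.cvtColor(p["img"],cv2.COLOR_BGR2HSV)
m=cv2.inRange(hsv,(60,90,40),(85,255,255)); k,l,s,c=cv2.connectedComponentsWithStats(m)
for i in range(1,k):
    if s[i,4]>300:
        pts=np.argwhere(l==i)[:,::-1]
        X=np.array([ray(p,u,.035)[:2] for u in pts],np.float32); rc=cv2.minAreaRect(X); print(s[i],np.round(rc[0],4),np.round(rc[1],4),rc[2])
st=r.sense(); print(st["t"],st["tool_pos"])
import pickle; pickle.dump(p,open("w1.pkl","wb"))
E
```

```text
[ 270  156   96   54 4311] [ 0.6462 -0.2598] [0.0603 0.1032] 64.1888427734375
2.8417 [ 0.64550027 -0.26112801  0.20009067]
```

View pics/wrist1.png

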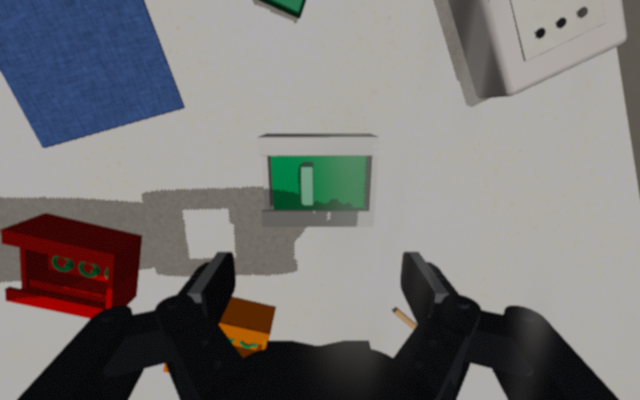

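The wrist view shows the lid plate at columns 270-366, rows 156-210, with the fin at (307,185). I'll overlay the model to check the pose.

```bash
python3 - <<'E'
from h import *
import pickle
p=pickle.load(open("w1.pkl","rb"))
yaw=np.deg2rad(-25.8);c=np.array([.6462,-.2598,0]);R=np.array([[np.cos(yaw),-np.sin(yaw),0],[np.sin(yaw),np.cos(yaw),0],[0,0,1]])
f=6;x0,y0=240,120
im=cv2.resize(p["img"][120:240,240:370+10],None,fx=f,fy=f,interpolation=2)
def rect(xa,xb,ya,yb,z,col):
    P=np.array([[xa,ya,z],[xb,ya,z],[xb,yb,z],[xa,yb,z]])@R.T+c
    uv=((proj(p,P)-[x0,y0]+.5)*f).astype(int); cv2.polylines(im,[uv.reshape(-1,1,2)],True,col,1)
rect(-.061,.061,-.048,.048,.054,(0,0,255)); rect(-.061,.061,-.03,.03,.054,(0,255,255))
rect(-.018,-.006,-.02,.02,.067,(255,0,255)); rect(-.052,.052,-.038,.038,.035,(255,255,0))
cv2.imwrite("pics/ov1.png",im[:600,:800])
E
```

```text
(no output)
```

View pics/ov1.png

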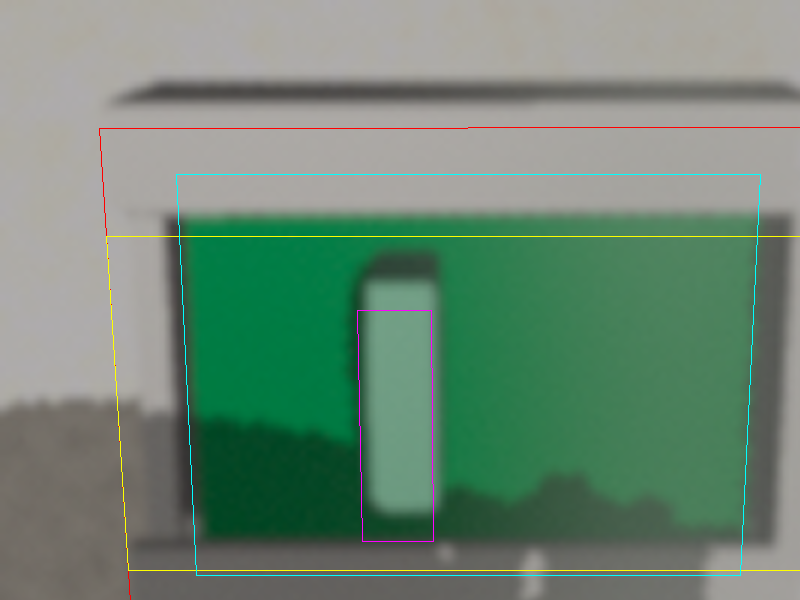

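The model fits in yaw, and needs a shift of about +1 mm in x and +4.8 mm in y. I'll correct for that and grasp.

```bash
cat >> h.py <<'E'
yaw=np.deg2rad(-25.8);R=np.array([[np.cos(yaw),-np.sin(yaw),0],[np.sin(yaw),np.cos(yaw),0],[0,0,1]])
C=np.array([.6462,-.2598,0])+R@[.001,.0048,0]
def st(s=""):
    q=r.sense(); print(s,round(q["t"],2),"local",np.round(R.T@(q["tool_pos"]-C),4),"F",np.round(q["wrist_force"],1),"op",round(q["opening"],3))
E
python3 - <<'E'
from h import *
r.move_gripper(0.5)
g=C+R@[-.012,0,0]
r.move_l(g+[0,0,.10],speed=.15); st("above")
print("guard",r.move_l(g+[0,0,.040],speed=.06,guard=8)); st("down")
p=r.get_image("wrist"); cv2.imwrite("pics/w2.png",p["img"])
E
```

```text
above 4.16 local [-0.0111 -0.      0.1012] F [0.  0.3 0.6] op 0.499
guard False
down 5.31 local [-0.0115  0.      0.0407] F [-0.6  0.6  0.7] op 0.499
```

View pics/w2.png

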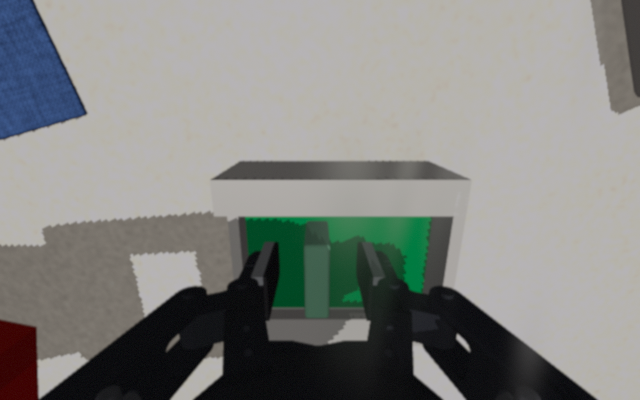

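The fin at (317,270) sits centred between the pads at columns 270 and 368. I'll close and lift level.

```bash
python3 - <<'E'
from h import *
r.move_gripper(0.0,grasp_force=50); st("closed")
z0=r.sense()["tool_pos"]
print(r.move_l(z0+[0,0,.0095],speed=.03)); r.hold(.3); st("lifted")
p=r.get_image("wrist"); cv2.imwrite("pics/w3.png",p["img"])
p=r.get_image("scene"); cv2.imwrite("pics/s3.png",cv2.resize(p["img"][200:330,250:450],None,fx=4,fy=4,interpolation=2)[:600])
E
```

```text
closed 5.73 local [-0.0116 -0.      0.0406] F [-0.   0.7  2. ] op 0.13
False
lifted 6.52 local [-0.0118 -0.      0.0498] F [ 0.3 -0.2 -1.2] op 0.13
```

View pics/w3.png

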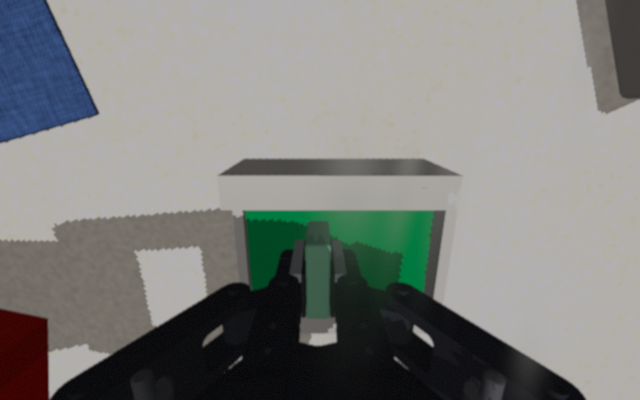

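View pics/s3.png

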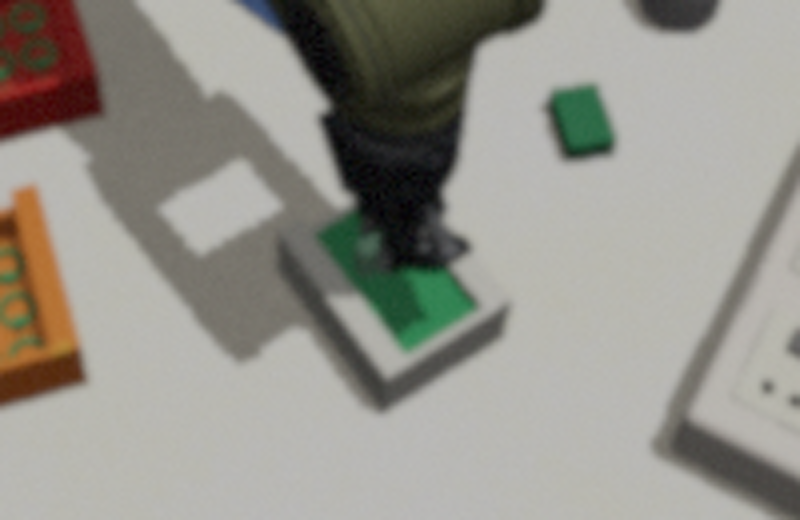

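The fin at (317,265) is gripped (opening 11 mm) and the lid is raised level. Next I'll slide it out under a guard.

```bash
python3 - <<'E'
from h import *
z=.0502
for d in (.02,.05,.09,.14):
    g=r.move_l(C+R@[-.012-d,0,z],speed=.06,guard=10); st(f"slide {d} {g}")
    if g: break
p=r.get_image("wrist"); cv2.imwrite("pics/w4.png",p["img"])
p=r.get_image("scene"); cv2.imwrite("pics/s4.png",cv2.resize(p["img"][150:330,220:420],None,fx=3,fy=3,interpolation=2))
E
```

```text
slide 0.02 False 7.11 local [-0.0323  0.      0.0503] F [-1.  -1.2 -1.3] op 0.132
slide 0.05 False 7.76 local [-0.062  -0.      0.0504] F [-0.1  0.8 -1. ] op 0.129
slide 0.09 False 8.57 local [-0.1017 -0.      0.0505] F [ 0.9  0.1 -1.2] op 0.129
slide 0.14 False 9.56 local [-0.1516 -0.      0.0505] F [ 0.4  0.5 -0.5] op 0.134
```

View pics/w4.png

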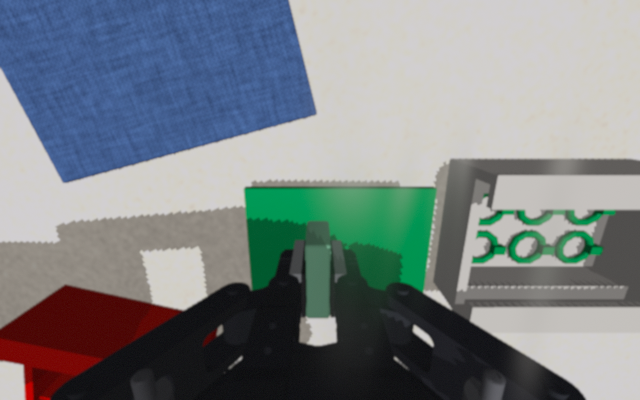

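View pics/s4.png

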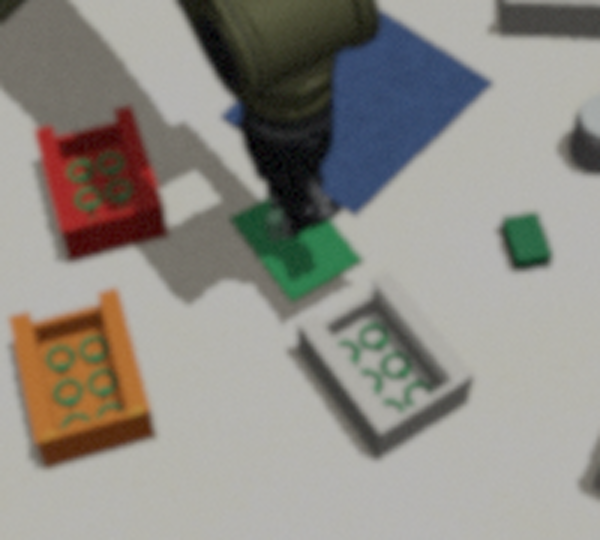

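The lid is clear of the box: the plate covers columns 246-436 and the box starts at 440. I'll raise it, carry it to the mat and lower it until contact.

```bash
python3 - <<'E'
from h import *
q=r.sense()["tool_pos"]; r.move_l(q+[0,0,.05],speed=.12)
m=np.array([.478,.001,0])+R@[-.012,0,0]
r.move_l(m+[0,0,.10],speed=.15); st("over mat")
r.move_l(m+[0,0,.030],speed=.08); r.hold(.2); st("low")
g=r.move_l(m+[0,0,.0125],speed=.015,guard=4); st(f"down {g}"); print(r.sense()["tool_pos"])
p=r.get_image("wrist"); cv2.imwrite("pics/w5.png",p["img"])
p=r.get_image("scene"); cv2.imwrite("pics/s5.png",cv2.resize(p["img"][100:250,250:450],None,fx=4,fy=4,interpolation=2))
E
```

```text
over mat 11.72 local [-0.2776  0.1565  0.1001] F [-0.3  0.3 -1.3] op 0.128
low 12.94 local [-0.2774  0.157   0.0307] F [ 1.  0. -1.] op 0.131
down True 13.89 local [-0.278   0.1568  0.0145] F [-0.2  0.2  4.6] op 0.131
[0.46709634 0.00622393 0.01448247]
```

View pics/w5.png

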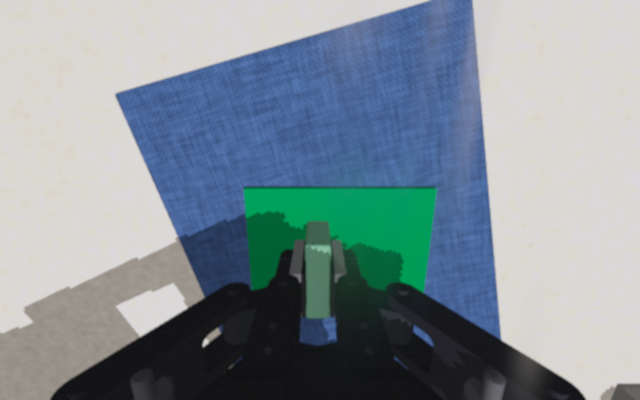

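View pics/s5.png

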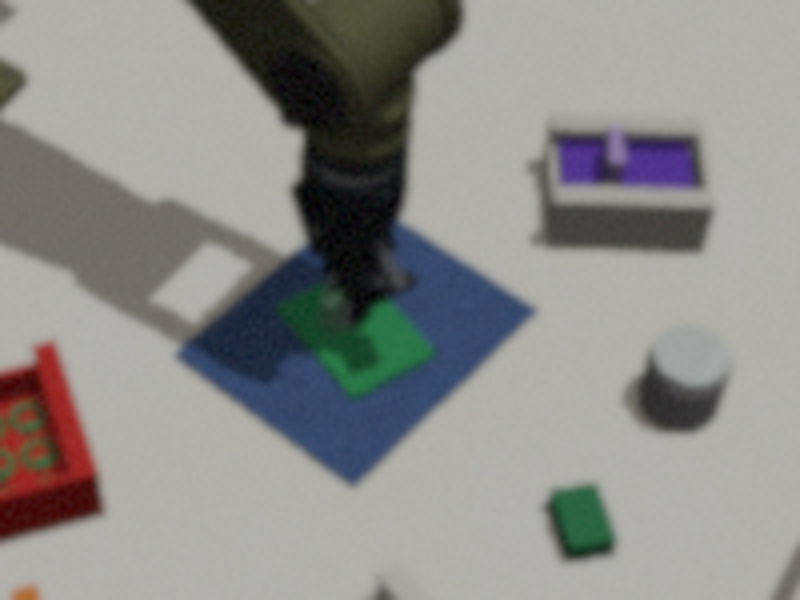

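Contact came at TCP z 14.5 mm, so the lid is on the mat. The plate is flat and central, at wrist (340,240). I'll release and retreat.

```bash
python3 - <<'E'
from h import *
r.move_gripper(0.5); r.hold(.2); st("open")
q=r.sense()["tool_pos"]; r.move_l(q+[0,0,.16],speed=.12); st("up"); r.hold(.3)
p=r.get_image("wrist"); cv2.imwrite("pics/w6.png",p["img"])
for n,zt in (("wrist",.009),("scene",.009)):
    if n!="wrist": p=r.get_image(n)
    hsv=cv2.cvtColor(p["img"],cv2.COLOR_BGR2HSV)
    m=cv2.inRange(hsv,(60,90,30),(85,255,255)); k,l,s,c=cv2.connectedComponentsWithStats(m)
    i=1+np.argmax(s[1:,4]); X=np.array([ray(p,u,zt)[:2] for u in np.argwhere(l==i)[:,::-1]],np.float32); rc=cv2.minAreaRect(X); print(n,np.round(rc[0],4),np.round(rc[1],4),rc[2])
cv2.imwrite("pics/s6.png",cv2.resize(p["img"][100:250,250:450],None,fx=4,fy=4,interpolation=2))
t=r.get_image("top"); cv2.imwrite("pics/t6.png",cv2.resize(t["img"][120:270,170:370],None,fx=4,fy=4,interpolation=2))
hsv=cv2.cvtColor(t["img"],cv2.COLOR_BGR2HSV); m=cv2.inRange(hsv,(122,90,40),(140,255,255)); k,l,s,c=cv2.connectedComponentsWithStats(m); i=1+np.argmax(s[1:,4]); print("violet",s[i],c[i])
E
```

```text
open 14.6 local [-0.2793  0.1563  0.0134] F [-0.5 -0.3  0.1] op 0.5
up 16.08 local [-0.2798  0.1561  0.1724] F [-0.3 -0.2  0.1] op 0.5
wrist [0.4778 0.001 ] [0.075  0.1036] 64.29199981689453
scene [ 0.4794 -0.0005] [0.077  0.1051] 64.40443420410156
violet [182 142  33  39 598] [198.28428094 160.72742475]
```

View pics/w6.png

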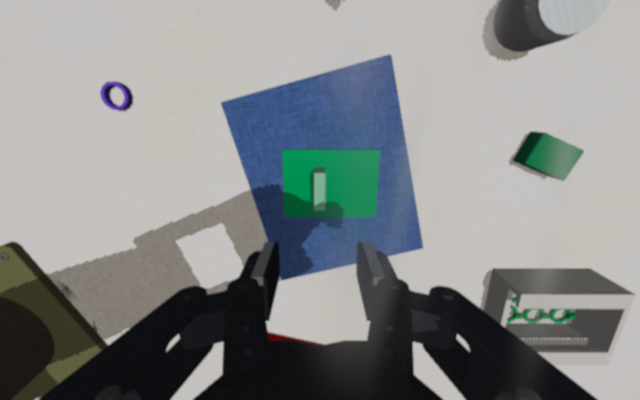

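View pics/s6.png

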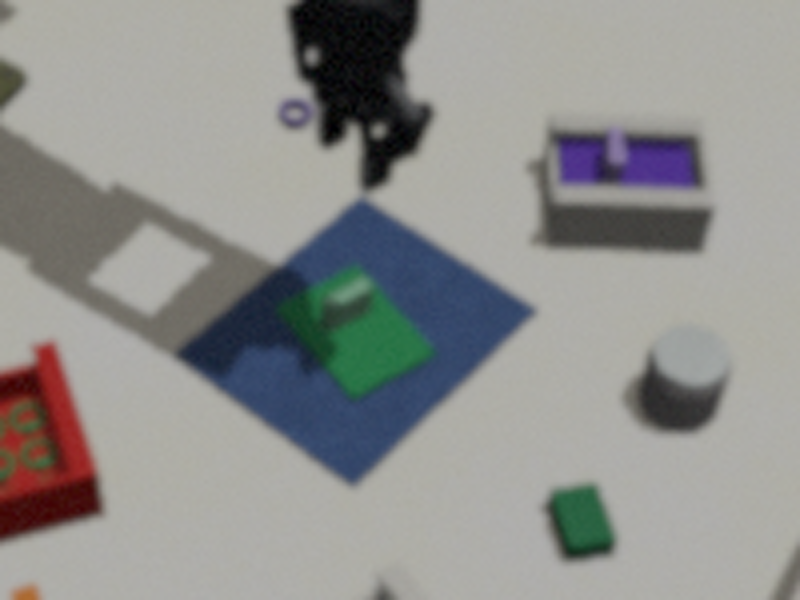

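The lid lies flat, fin up, near the mat's centre at wrist (331,183), and the fingers are clear. The violet lid hasn't moved. I'm handing the job in.

```bash
python3 -c "
from rig import r
print(r.close_job())"
```

```text
the job is handed in; nothing more can be done
None
```

The green lid is out of its box and lying flat, fin up, on the blue mat, and I've handed the job in. No verdict is reported. I gripped the lid by its fin, lifted it about 9 mm level and slid it 140 mm out over the lip. I then lowered it onto the mat until a 4 N contact guard tripped, and only then let go. At my last reading the clock stood at about 16 s of the 45 s.

- **Lid position:** the wrist and scene cameras put its centre at (0.478, 0.001) and (0.479, -0.001), within about 2 mm of the mat's centre. The plate measured about 104 x 76 mm seen flat.
- **Violet lid:** it sat at the same pixels in the top view before and after, (198.3, 160.7).
- **Robot:** the gripper had retreated about 16 cm up and read almost no force.
- **Disagreement along the way:** my first position for the green box was about 5 mm off along its y axis, because one groove roof hid part of the plate. I corrected it from a model overlay before gripping. No later check failed.

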